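# Load the tilt-out bin with the tape roll that fits

## Task

Load the black bin with the one tape roll that fits it, the 56 mm one among the five orange look-alikes. Swing the bin's front flap wide open (at least square to the mouth), slide that roll along the desk, never lifting it, right into the bin, then swing the flap fully shut. Leave the other rolls and everything else on the desk where they stand.

Things in the scene. Friction and masses are not known exactly. Their poses are not given: they have to be found in the camera images.
- roll40: orange tape roll lying flat, 40 mm across and 24 mm high, solid, with a pale capped core 26 mm across in the middle of its top; origin at the centre of its underside, z up (look-alike, wrong size)
- roll48: orange tape roll lying flat, 48 mm across and 24 mm high, solid, with a pale capped core 26 mm across in the middle of its top; origin at the centre of its underside, z up (look-alike, wrong size)
- roll56: orange tape roll lying flat, 56 mm across and 24 mm high, solid, with a pale capped core 26 mm across in the middle of its top; origin at the centre of its underside, z up (the one that fits the bin)
- roll64: orange tape roll lying flat, 64 mm across and 24 mm high, solid, with a pale capped core 26 mm across in the middle of its top; origin at the centre of its underside, z up (look-alike, wrong size)
- roll72: orange tape roll lying flat, 72 mm across and 24 mm high, solid, with a pale capped core 26 mm across in the middle of its top; origin at the centre of its underside, z up (look-alike, wrong size)
- bin: fixed black open-top bin on its side, steel bracket (110 wide, 36 high) behind its back wall; no raised floor: rolls slide in on the desk. Walls 36 mm high, 5 thick. Origin on the desk, x from mouth to back, y to the left looking in. Cavity: x -34 (mouth plane) to +30 mm (back wall), y -30.5 to +30.5. A 56 mm roll is wholly inside with its centre at x -6 to +2 mm
- bin_mouth (a point): middle of the bin's mouth, at desk level, axes as the bin's
- bin_flap_hinge (a point): the flap's upright hinge axis, at desk level, at the left (+y) edge of the mouth: x -34, y +34.5 mm in the bin's frame; axes as the bin's
- bin_flap_edge (a point): middle of the flap's free edge, 70 mm from the hinge and 18 mm up; turns with the flap
- bin_flap (a joint): angle of the black front flap about its upright hinge: 0 = shut across the mouth, 1.57 = straight out towards the robot, 2.3 = stop. Flap 70 mm long, 4 mm thick (outside the hinge line when shut), 3 to 34 mm above the desk, red tab outside near its free edge; stays where left; draw it open from inside the cavity, push it shut from outside
- cup: blue ceramic pencil cup, 74 mm across, 95 mm high, pencils up to 130 mm above the desk; origin at underside centre
- jar: clear glass jar with bamboo lid, 72 mm across, 100 mm high; origin at underside centre
- stapler: chrome stapler 130 x 34 mm, 47 mm high, long axis x; origin at underside centre
- eraser: yellow eraser 50 x 22 x 13 mm, long axis x; origin at underside centre
- sharpener: metal pencil sharpener 40 x 26 x 20 mm; origin at underside centre

How it is judged:
On the way, in this order (a step that is already met when the one before it is completed fails the run):
1. the flap has been swung open to 1.4 rad or more (value of joint bin_flap above 1.4 rad), for 0.1 s.
2. the 56 mm roll lies in the bin, its centre at most 14 mm short of the bin's origin and within 7 mm of its middle line (x of roll56 in the frame of bin between -0.014 and 0.007 m and y of roll56 in the frame of bin between -0.007 and 0.007 m and height (world z) of roll56 below 0.006 m and angle between roll56's own z axis and vertical below 0.1 rad), for 0.2 s.
At the end, for the whole second after the job is handed in: The 56 mm roll lies flat on the desk inside the bin (centre at x -10 to +7 mm and y within 7 mm in the bin's frame), at rest, and the flap is shut to within 0.1 rad (x of roll56 in the frame of bin between -0.01 and 0.007 m and y of roll56 in the frame of bin between -0.007 and 0.007 m and height (world z) of roll56 below 0.006 m and angle between roll56's own z axis and vertical below 0.1 rad and value of joint bin_flap below 0.1 rad and linear speed of roll56 below 0.02 m/s); the robot touches nothing.
It fails at once if the 56 mm roll is lifted more than 8 mm off the desk or tipped more than 0.35 rad (height (world z) of roll56 above 0.008 m or angle between roll56's own z axis and vertical above 0.35 rad).
It fails at once if another roll is moved more than 20 mm (distance of any of roll40, roll48, roll64, roll72 from where it was at the start of the episode above 0.02 m).
It fails at once if the cup, jar, stapler, eraser or sharpener is moved more than 20 mm (distance of any of cup, jar, stapler, eraser, sharpener from where it was at the start of the episode above 0.02 m).
It also fails if it takes over 72 s, if anything falls off the work surface, if the arm or the gripper's body presses on something with over 40 N, if the wrist force passes 120 N, or if a joint passes its speed limit or range.

## Robot

A 7-joint arm with a two-finger parallel gripper is mounted at the origin on the work surface. World frame = base frame: x ahead of the robot, y to its left, z up, the work surface at z = 0. Lengths are in m, angles in rad, forces in N, time in s.
With the tool pointing down it reaches from about 0.4 to 0.875 m from the base axis. Payload 19.3 kg.
Tool frame: the origin (TCP) lies on the centre line of the jaws, within the pads' length; the fingertips stand 14 mm ahead of it and the grasp point (between the pads) lies 5 mm behind it; z points along the fingers, y is the line along which they close (so a half turn about z gives the same grasp; the last joint's range is limited). The gripper opens to 85 mm and grips with 20 to 120 N. Pads are 22 mm wide; open, the fingers measure 114 mm over their backs; the gripper's body (76 mm by 85 mm) begins 54 mm behind the grasp point. The pads swing forward as they close: fully open they stand 13 mm farther back than shut.
Start: joints at [-1.224, 0.521, -0.036, 1.599, 0.021, 1.021, -0.113], TCP at [0.253, 0.571, 0.245] pointing down, gripper open.
Joint ranges: [-2.91, 2.91], [-0.3, 2.13], [-1.5, 1.42], [0.17, 2.43], [-1.26, 4.41], [0.16, 1.93], [-2.52, 2.52]. Speed limits (rad/s): [1.89, 1.89, 2.39, 2.39, 3.01, 3.01, 3.01].

## Interface

Orientations are given as [roll, pitch, yaw] about the fixed x, y, z axes, in that order (R = Rz(yaw) Ry(pitch) Rx(roll)).
In Python, from workcell import bot, grab_frame, regions_of gives the robot as it stands. The module is installed in compiled form; this text tells all that it offers.
- The arm moves only by the tool play_rows, never from a script. Its argument "plan" is a list of rows, each a list of 3 entries, a list of its own where there are three numbers: the shift along the tool's x, y, z in units of 2.5 cm (1.0 is 2.5 cm), then the turn, a rotation vector about the tool's x, y, z in units of 0.15 rad (1.0 is 0.15 rad), then the closure, from -1 (fully open) to 1 (shut). In form: [[[tx, ty, tz], [rx, ry, rz], jaw], ...]. A call has 1 to 20 rows; each row shifts and turns the commanded pose from where the row before left it, along the tool's axes as they then stand; what a row does not reach is not made up. A row lasts 1/8 s, in which the tool goes at most 62.5 mm and 10.7 degrees, less where a joint would pass 70% of its speed; a pose out of reach is approached as far as the arm can. A call with a number of a shift or a turn outside -1 to 1 is refused whole. A call with a gripper value outside its range is refused whole. The fingers move at their own pace and stop on an object; "newtons" is the grip in N (left out, the last holds). Time passes only in rows, so rows that do not move let the fingers close. It gives the time, the measured TCP pose, the force, the opening and the grip force at its end, in the units of the state.
- bot.observe(): the state, without advancing time (a new reading comes with each control period).
- grab_frame(name): name is "scene" or "top"; returns a dict with "pixels" (420x560x3 uint8, red, green, blue), "depth" (420x560 float32, m along the optical axis (not along the pixel's ray), 0 where there is no reading), "camera_matrix" (3x3 intrinsics, pixels), "distortion" ([k1, k2, p1, p2, k3] as OpenCV has them; the pictures are not rectified), "R" (3x3) and "t" (3): a world point X has camera coordinates R X + t. Camera axes: x right, y down, z forward; pixel columns grow to the right and rows downward; lengths in m; the calibration is good to about 2 mm. A picture is of the moment at which its call begins.
- bot.job_done(): hands the job in; it is judged then, once.
Trained networks look in the newest picture that a camera, given by its name, has taken for a name from the list of things; names that differ only in an ending like _2 or _b are one class to them, and where a whole thing is asked for, a point or a joint stands for the part that bears it (a point fixed in the world has none). Each returns a list of dicts, best first, with "p" (0 to 1); they miss things now and then, are a little off and sometimes report something else, mostly with a low value. They report only what shows in the picture. A call takes as long as a camera call.
- regions_of(thing, camera): "mask" (420x560 bool, what is visible of it) and "box" ([left, top, right, bottom] in pixels, round what is visible of it).
The state is a dict: "clock": time; "qpos": joint angles; "qd": joint speeds; "joint_efforts": joint torques, N m; "position": TCP position; "tool_rot": TCP orientation; "force": force on the tool from outside, world axes, zero at the start; "moment": the same for the moment, N m; "grip_width": finger opening in m; "finger_force": force on a finger pad.
Only numpy, scipy, OpenCV 4.12 (cv2) and the standard library are available. Lean on these libraries where they do the work, as an engineer would, in place of code of your own. Each camera call takes 0.05 s, during which the arm holds its last target. There are 200 camera calls.

## Working session

There is one attempt and no reset: what is moved stays moved. The work goes in short steps, Python scripts to look and compute and a tool call to move; the robot and the scene stay as the last step left them, time stands still between calls to the robot, and variables do not carry over. Pictures are saved under pics/ and viewed, at most 10 in all, crops included, and the job is handed in when it is done.

Besides the shell and the picture viewer there is one more tool, called by a JSON object that holds its "fn" and its "kwargs". play_rows: Moves the arm, as the interface text tells. Its arguments: {"type":"object","properties":{"plan":{"type":"array"},"newtons":{"type":"number"}},"required":["plan"]}

```bash
mkdir -p pics
cat > h.py <<'E'
import numpy as np, cv2
from workcell import bot, grab_frame, regions_of
def world(f,mask):
    v,u=np.nonzero(mask&(f["depth"]>0)); d=f["depth"][v,u]
    n=cv2.undistortPoints(np.c_[u,v].astype(np.float64)[:,None],f["camera_matrix"],np.array(f["distortion"]))[:,0]
    c=np.c_[n*d[:,None],d]
    return (c-f["t"])@f["R"]
def pix(f,X):
    r=cv2.Rodrigues(np.array(f["R"]))[0]
    return cv2.projectPoints(np.array(X,float).reshape(-1,1,3),r,np.array(f["t"],float),f["camera_matrix"],np.array(f["distortion"]))[0][:,0]
def save(f,n): cv2.imwrite("pics/"+n,f["pixels"][:,:,::-1])
E
python3 - <<'E'
from h import *
for c in("scene","top"):
    f=grab_frame(c); save(f,c+"0.png")
    print(c,-np.array(f["R"]).T@f["t"])
    for t in("roll56","bin","bin_flap","cup","jar","stapler","eraser","sharpener"):
        for r in regions_of(t,c)[:6]:
            X=world(f,r["mask"])
            print(t,round(r["p"],2),np.round(r["box"]),len(X),np.round(np.median(X,0),3) if len(X) else "",np.round(np.percentile(X,[3,97],axis=0),3).tolist() if len(X) else "")
s=bot.observe();print({k:np.round(v,3) for k,v in s.items()})
E
```

```text
scene [ 1.39999788 -0.11324512  0.8214381 ]
roll56 0.78 [202. 174. 216. 191.] 190 [ 0.436 -0.164  0.025] [[0.409, -0.182, 0.007], [0.448, -0.146, 0.03]]
roll56 0.67 [143. 178. 165. 202.] 360 [ 0.446 -0.321  0.025] [[0.409, -0.349, 0.007], [0.463, -0.294, 0.029]]
roll56 0.61 [313. 166. 330. 181.] 265 [0.458 0.15  0.025] [[0.427, 0.127, 0.007], [0.474, 0.174, 0.029]]
roll56 0.56 [258. 163. 284. 187.] 466 [0.44  0.008 0.025] [[0.398, -0.024, 0.004], [0.464, 0.042, 0.029]]
roll56 0.54 [373. 160. 384. 176.] 175 [0.449 0.325 0.022] [[0.425, 0.309, 0.0], [0.462, 0.346, 0.027]]
bin 0.65 [253. 216. 296. 264.] 1216 [ 0.719 -0.025  0.025] [[0.619, -0.065, 0.002], [0.746, 0.028, 0.04]]
bin 0.38 [201. 172. 216. 193.] 238 [ 0.434 -0.164  0.025] [[0.377, -0.184, 0.003], [0.447, -0.144, 0.03]]
bin_flap 0.63 [256. 218. 279. 234.] 231 [ 0.627 -0.035  0.024] [[0.611, -0.061, 0.005], [0.64, -0.008, 0.037]]
cup 0.83 [397. 184. 430. 232.] 1101 [0.684 0.335 0.071] [[0.636, 0.308, 0.006], [0.703, 0.373, 0.119]]
jar 0.65 [358. 201. 377. 218.] 161 [0.604 0.245 0.013] [[0.58, 0.227, 0.002], [0.623, 0.264, 0.01
[... 2244 characters left out ...]
.244 0.014] [[0.579, 0.227, 0.009], [0.622, 0.262, 0.017]]
sharpener 0.6 [384. 210. 400. 236.] 238 [ 0.584 -0.239  0.021] [[0.565, -0.256, 0.006], [0.603, -0.225, 0.025]]
{'clock': np.float64(0.9), 'qpos': array([-1.224,  0.521, -0.036,  1.599,  0.021,  1.021, -0.113]), 'qd': array([-0.001, -0.002,  0.002,  0.001,  0.001, -0.   ,  0.001]), 'joint_efforts': array([-0.0000e+00, -9.2683e+01,  1.9780e+00, -3.7027e+01,  1.8000e-02,
        2.0000e-03, -0.0000e+00]), 'position': array([0.253, 0.571, 0.245]), 'tool_rot': array([3.142, 0.   , 2.725]), 'force': array([-0.075, -0.465, -0.266]), 'moment': array([-0.051,  0.009,  0.057]), 'finger_force': np.float64(0.0), 'grip_width': np.float64(0.085)}
```

Run:
```python
from h import *
f=grab_frame("top"); im=f["pixels"]
cv2.imwrite("pics/top1.png",np.vstack([cv2.resize(im[:,:,::-1][130:330,90:470],(798,420))]))
cv2.imwrite("pics/bin1.png",cv2.resize(im[:,:,::-1][140:215,250:330],(640,600),interpolation=cv2.INTER_CUBIC))
hsv=cv2.cvtColor(im,cv2.COLOR_RGB2HSV)
m=((hsv[...,0]<22)&(hsv[...,1]>120)&(hsv[...,2]>80)).astype(np.uint8)
cs=cv2.findContours(m,cv2.RETR_EXTERNAL,cv2.CHAIN_APPROX_NONE)[0]
K=f["camera_matrix"];R=np.array(f["R"]);C=-R.T@f["t"]
def onplane(p,z):
    n=cv2.undistortPoints(np.array(p,float).reshape(-1,1,2),K,np.array(f["distortion"]))[:,0]
    d=np.c_[n,np.ones(len(n))]@R; return C+d*((z-C[2])/d[:,2])[:,None]
for c in cs:
    if cv2.contourArea(c)<100: continue
    fill=np.zeros(m.shape,np.uint8);cv2.drawContours(fill,[c],-1,1,-1)
    X=world(f,fill>0);
    P=onplane(c,.025); top=X[(X[:,2]>.021)]
    (cx,cy),r=cv2.minEnclosingCircle(P[:,:2].astype(np.float32))
    (tx,ty),tr=cv2.minEnclosingCircle(top[:,:2].astype(np.float32))
    # area diameter
    px=K[0,0]/(C[2]-.025)
    print(np.round([cx,cy,2*r,tx,ty,2*tr],4),"areaD",round(2*np.sqrt(fill.sum()/np.pi)/px,4), "topD",round(2*np.sqrt(len(top)/np.pi)/px,4),np.round(top.mean(0),4))
# bin: points above 0.03
X=world(f,np.ones(m.shape,bool)); g=X[(X[:,2]>.028)&(X[:,2]<.05)&(abs(X[:,1]+.02)<.1)&(X[:,0]>.58)&(X[:,0]<.8)]
print(len(g),cv2.minAreaRect((g[:,:2]*1000).astype(np.float32)))
```

```text
[ 0.4229 -0.1633  0.0513  0.4235 -0.1654  0.0489] areaD 0.0516 topD 0.0496 [ 0.4236 -0.165   0.0251]
[ 0.4326 -0.3199  0.0715  0.4316 -0.3232  0.0639] areaD 0.0691 topD 0.0646 [ 0.4318 -0.3226  0.0248]
[0.4285 0.0091 0.0698 0.4284 0.0091 0.07  ] areaD 0.0724 topD 0.0719 [0.4284 0.0095 0.0252]
[0.4403 0.3249 0.0434 0.4394 0.3272 0.0398] areaD 0.0435 topD 0.041 [0.4396 0.3264 0.0253]
[0.4473 0.151  0.0555 0.4476 0.1519 0.0548] areaD 0.057 topD 0.0561 [0.4473 0.1515 0.0253]
[ 0.7087 -0.3515  0.0697  0.6884 -0.32    0.062 ] areaD 0.0632 topD 0.0632 [ 0.6875 -0.3182  0.1007]
677 ((671.7544555664062, -28.648109436035156), (133.15614318847656, 109.99378967285156), 13.0171480178833)
```

View pics/top1.png

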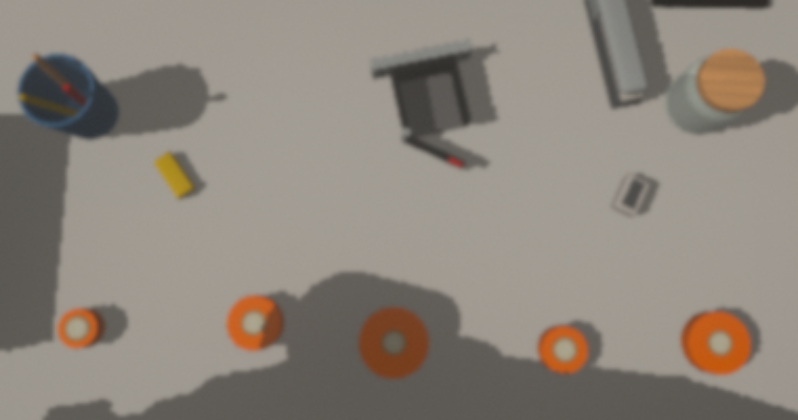

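View pics/bin1.png

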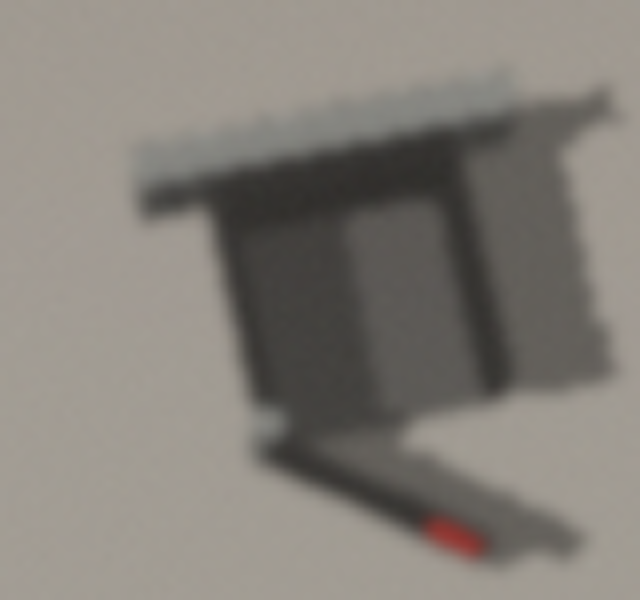

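The top view shows five orange rolls; the fitted diameters put the 56 mm one second from the left, at world (0.4475, 0.151). The bin is rotated about 13°, with its flap ajar (hinge near (255,435) and red tab near (455,535) in the enlarged crop). Next I fit the bin pose.

```bash
cat > fit.py <<'E'
from h import *
from scipy.optimize import minimize
def fitbin(f,x0,S=4):
    X=world(f,np.ones(f["depth"].shape,bool)).reshape(-1,3)
    v,u=np.nonzero(f["depth"]>0)
    sel=(X[:,2]>.027)&(X[:,2]<.045)&(X[:,0]>.55)&(X[:,0]<.8)&(abs(X[:,1]+.03)<.12)
    m=np.zeros((420,560),np.uint8);m[v[sel],u[sel]]=1
    y0,y1,x0_,x1=110,250,230,350
    M=cv2.GaussianBlur(cv2.resize(m[y0:y1,x0_:x1]*1.0,None,fx=S,fy=S,interpolation=cv2.INTER_NEAREST),(0,0),S*.5)
    def render(p):
        x,y,yaw,fl,bt=p
        c,s=np.cos(yaw),np.sin(yaw)
        R=lambda a,b,c_,d:np.array([[a,c_],[b,c_],[b,d],[a,d]])
        h=np.array([-.034,.0345]);d=np.array([-np.sin(fl),-np.cos(fl)]);n=np.array([-np.cos(fl),np.sin(fl)])*.004
        polys=[(R(-.034,.035,.0305,.0355),.036),(R(-.034,.035,-.0355,-.0305),.036),(R(.03,.035,-.0355,.0355),.036),(R(.035,.035+bt,-.055,.055),.036),(np.array([h,h+.07*d,h+.07*d+n,h+n]),.034)]
        I=np.zeros(M.shape,np.uint8)
        for q,z in polys:
            w=np.c_[x+c*q[:,0]-s*q[:,1],y+s*q[:,0]+c*q[:,1],np.full(4,z)]
            pp=((pix(f,w)-[x0_,y0]+.5)*S-.5)
            cv2.fillPoly(I,[np.round(pp*16).astype(np.int32)],255,shift=4)
        return cv2.GaussianBlur(I/255.,(0,0),S*.6)
    cost=lambda p:((render(p)-M)**2).sum()/S**2
    best=None
    for dy in(-.1,0,.1):
      for df in(-.3,0,.3):
        p0=np.array(x0)+[0,0,dy,df,0]
        r=minimize(cost,p0,method="Nelder-Mead",options=dict(initial_simplex=np.vstack([p0]+[p0+e for e in np.diag([.006,.006,.06,.2,.003])]),xatol=1e-5,fatol=1e-3,maxiter=600))
        if best is None or r.fun<best.fun: best=r
    return best.x,best.fun,M.sum()/S**2,np.hstack([M,render(best.x)])
E
python3 - <<'E'
from fit import *
f=grab_frame("top")
p,c,n,I=fitbin(f,[.675,-.025,.227,.6,.006])
print(np.round(p,4),c,n)
x,y,yaw=p[:3]
B=lambda a,b:(np.round([x+np.cos(yaw)*a-np.sin(yaw)*b,y+np.sin(yaw)*a+np.cos(yaw)*b],4))
print("mouth",B(-.034,0),"hinge",B(-.034,.0345))
cv2.imwrite("pics/fit.png",cv2.resize(I*255,(800,466)))
E
```

```text
[ 0.685  -0.0252  0.2181  0.6677  0.0177] 28.445162756753973 693.9999999999999
mouth [ 0.6518 -0.0326] hinge [0.6443 0.0011][ WARN:0@23.467] global loadsave.cpp:1063 imwrite_ Unsupported depth image for selected encoder is fallbacked to CV_8U.
```

View pics/fit.png

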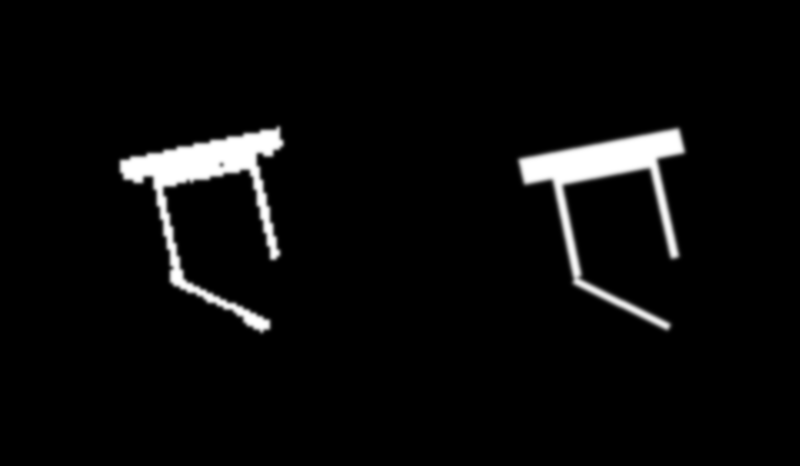

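{"fn": "play_rows", "kwargs": {"plan": [[[0, 0, 0], [0, 0, 1], -1], [[0, 0, 0], [0, 0, 1], -1], [[0, 0, 0], [0, 0, 1], -1], [[0, 0, 0], [0, 0, 1], 0], [[0, 0, 0], [0, 0, 1], 1], [[0, 0, 0], [0, 0, 1], 1], [[0, 0, 0], [0, 0, 1], 1], [[0, 0, 0], [0, 0, 1], 1]]}}

```text
clock: 2.0
position: [0.253, 0.5715, 0.2453]
tool_rot: [-3.142, -0.0, 1.52]
force: [-0.5, -0.4, -0.4]
grip_width: 0.0003
finger_force: 0.0
```

The fit overlays the mask well: bin origin (0.685, -0.025), yaw 0.218, flap at about 0.67 rad.

{"fn": "play_rows", "kwargs": {"plan": [[[-0.97, 0.75, 0], [0, 0, 0], 1], [[-0.97, 0.75, 0], [0, 0, 0], 1], [[-0.97, 0.75, 0], [0, 0, 0], 1], [[-0.97, 0.75, 0], [0, 0, 0], 1], [[-0.97, 0.75, 0], [0, 0, 0], 1], [[-0.97, 0.75, 0], [0, 0, 0], 1], [[-0.97, 0.75, 0], [0, 0, 0], 1], [[-0.97, 0.75, 0], [0, 0, 0], 1], [[-0.97, 0.75, 0], [0, 0, 0], 1], [[-0.97, 0.75, 0], [0, 0, 0], 1], [[-0.97, 0.75, 0], [0, 0, 0], 1], [[-0.97, 0.75, 0], [0, 0, 0], 1], [[-0.97, 0.75, 0], [0, 0, 0], 1], [[-0.97, 0.75, 0], [0, 0, 0], 1], [[-0.97, 0.75, 0], [0, 0, 0], 1], [[-0.97, 0.75, 0], [0, 0, 0], 1], [[-0.97, 0.75, 0], [0, 0, 0], 1], [[-0.97, 0.75, 0], [0, 0, 0], 1], [[-0.97, 0.75, 0], [0, 0, 0], 1], [[-0.97, 0.75, 0], [0, 0, 0], 1]]}}

```text
clock: 4.5
position: [0.6059, 0.069, 0.2454]
tool_rot: [3.141, -0.0, 1.525]
force: [-0.6, 0.6, 0.4]
grip_width: -0.0001
finger_force: 0.0
```

{"fn": "play_rows", "kwargs": {"plan": [[[-0.97, 0.75, 0], [0, 0, 0], 1], [[-0.97, 0.75, 0], [0, 0, 0], 1], [[-0.97, 0.75, 0], [0, 0, 0], 1], [[-0.97, 0.75, 0], [0, 0, 0], 1], [[0, 0, 0.6], [0, 0, 0.965], 1], [[0, 0, 0.6], [0, 0, 0.965], 1], [[0, 0, 0.6], [0, 0, 0.965], 1], [[0, 0, 0.6], [0, 0, 0.965], 1], [[0, 0, 0.6], [0, 0, 0.965], 1], [[0, 0, 0.6], [0, 0, 0.965], 1], [[0, 0, 0.6], [0, 0, 0.965], 1], [[0, 0, 0.6], [0, 0, 0.965], 1], [[0, 0, 0.6], [0, 0, 0.965], 1], [[0, 0, 0], [0, 0, 0], 1], [[0, 0, 0], [0, 0, 0], 1]]}}

```text
clock: 6.38
position: [0.676, -0.0306, 0.1109]
tool_rot: [3.141, -0.0, 0.225]
force: [-0.4, 0.5, -0.3]
grip_width: -0.0003
finger_force: 0.0
```

{"fn": "play_rows", "kwargs": {"plan": [[[0, 0, 0.6], [0, 0, 0.05], 1], [[0, 0, 0.6], [0, 0, 0], 1], [[0, 0, 0.6], [0, 0, 0], 1], [[0, 0, 0.6], [0, 0, 0], 1], [[0, 0, 0.6], [0, 0, 0], 1], [[0, 0, 0.6], [0, 0, 0], 1], [[0, 0, 0], [0, 0, 0], 1], [[-0.4, 0, 0], [0, 0, 0], 1], [[-0.4, 0, 0], [0, 0, 0], 1], [[-0.4, 0, 0], [0, 0, 0], 1], [[-0.4, 0, 0], [0, 0, 0], 1], [[-0.5, -0.3, 0], [0, 0, 0], 1], [[-0.5, -0.3, 0], [0, 0, 0], 1], [[-0.2, -0.5, 0], [0, 0, 0], 1], [[-0.2, -0.5, 0], [0, 0, 0], 1], [[0.1, -0.2, 0], [0, 0, 0], 1], [[0.1, -0.2, 0], [0, 0, 0], 1], [[0, 0, 0], [0, 0, 0], 1], [[0, 0, 0], [0, 0, 0], 1]]}}

```text
clock: 8.75
position: [0.5969, 0.003, 0.0203]
tool_rot: [3.141, -0.0, 0.214]
force: [0.2, 0.4, 0.4]
grip_width: 0.0004
finger_force: 0.0
```

{"fn": "play_rows", "kwargs": {"plan": [[[-0.2, 0.5, 0], [0, 0, 0], 1], [[0, 0, -1], [0, 0, 0], 1], [[0, 0, -1], [0, 0, 0], 1], [[0, 0, -1], [0, 0, 0], 1], [[-1, -1, 0], [0, 0, 0], -1], [[-1, -1, 0], [0, 0, 0], -1], [[-1, -1, 0], [0, 0, 0], -1], [[-1, -1, 0], [0, 0, 0], -1], [[0, 0, 0], [0, 0, 0], -1], [[0, 0, 0], [0, 0, 0], -1]]}}

```text
clock: 10.0
position: [0.4761, 0.0656, 0.0955]
tool_rot: [3.141, -0.001, 0.214]
force: [0.1, 0.7, 0.8]
grip_width: 0.0859
finger_force: 0.0
```

Run:
```python
from fit import *
f=grab_frame("top"); save(f,"top2.png")
p,c,n,I=fitbin(f,[.685,-.025,.218,2.0,.0177])
print(np.round(p,4),c,n)
s=bot.observe();print(s["clock"],np.round(s["position"],4),s["tool_rot"],s["qpos"])
```

```text
[ 0.684  -0.0255  0.2316  2.2756  0.0188] 28.999037686757074 693.9999999999999
10.05 [0.4762 0.0655 0.0955] [ 3.14113331e+00 -7.33409631e-04  2.13482175e-01] [-0.69821443  0.63138495  0.59989956  2.1143256  -0.64941446  0.58280627
 -0.98631657]
```

View pics/top2.png

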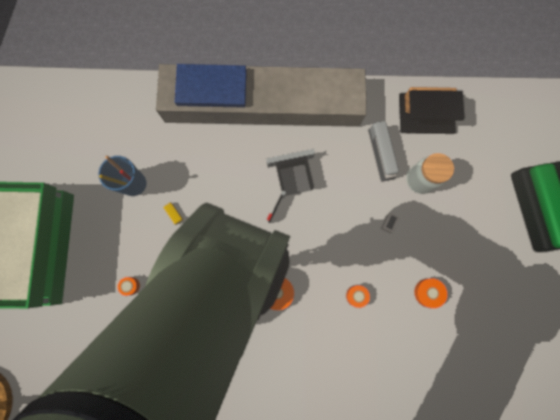

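The flap stands wide open at about 2.2 rad (its red tab at (270,217)), the bin has not moved, and the arm is over the left-hand rolls. Now I grip roll56 on the desk.

{"fn": "play_rows", "kwargs": {"plan": [[[-0.1, -0.9, 0], [0, 0, 0], -1], [[-0.1, -0.9, 0], [0, 0, 0], -1], [[-0.1, -0.9, 0], [0, 0, 0], -1], [[-0.1, -0.9, 0], [0, 0, 0], -1], [[0, 0, 0], [0, 0, 0], -1], [[0, 0, 0.7], [0, 0, 0], -1], [[0, 0, 0.7], [0, 0, 0], -1], [[0, 0, 0.7], [0, 0, 0], -1], [[0, 0, 0.6], [0, 0, 0], -1], [[0, 0, 0.4], [0, 0, 0], -1], [[0, 0, 0], [0, 0, 0], -1], [[0, 0, 0], [0, 0, 0], 0.2], [[0, 0, 0], [0, 0, 0], 0.2], [[0, 0, 0], [0, 0, 0], 0.2], [[0, 0, 0], [0, 0, 0], 0.2]], "newtons": 25}}

```text
clock: 11.92
position: [0.4468, 0.1525, 0.0184]
tool_rot: [-3.141, -0.001, 0.215]
force: [-0.9, 0.4, 7.9]
grip_width: 0.055
finger_force: 24.8
```

{"fn": "play_rows", "kwargs": {"plan": [[[0.3, 0.64, 0], [0, 0, -0.06], 0.2], [[0.3, 0.64, 0], [0, 0, 0], 0.2], [[0.3, 0.64, 0], [0, 0, 0], 0.2], [[0.3, 0.64, 0], [0, 0, 0], 0.2], [[0.3, 0.64, 0], [0, 0, 0], 0.2], [[0.3, 0.64, 0], [0, 0, 0], 0.2], [[0, 0.65, 0], [0, 0, 0], 0.2], [[0, 0.65, 0], [0, 0, 0], 0.2], [[0, 0.65, 0], [0, 0, 0], 0.2], [[0, 0.65, 0], [0, 0, 0], 0.2], [[0, 0.65, 0], [0, 0, 0], 0.2], [[0, 0.65, 0], [0, 0, 0], 0.2], [[0, 0.65, 0], [0, 0, 0], 0.2], [[0, 0.65, 0], [0, 0, 0], 0.2], [[0, 0, 0], [0, 0, 0], 0.2], [[0, 0, 0], [0, 0, 0], 0.2]]}}

```text
clock: 13.92
position: [0.541, -0.0588, 0.0185]
tool_rot: [3.14, -0.001, 0.223]
force: [1.3, -5.6, 8.6]
grip_width: 0.055
finger_force: 27.4
```

```bash
cat > st.py <<'E'
from h import *
s=bot.observe();P=np.array(s["position"])
x,y,w=.6845,-.0253,.224
d=P[:2]-[x,y];c,sn=np.cos(w),np.sin(w)
print("clock",s["clock"],"tcp bin mm",np.round([1e3*(c*d[0]+sn*d[1]),1e3*(-sn*d[0]+c*d[1])],1),"z",P[2],s["tool_rot"],s["force"],s["grip_width"])
E
python3 st.py
```

```text
clock 13.925 tcp bin mm [-147.4   -0.8] z 0.01846778823352879 [ 3.14005298e+00 -1.36405657e-03  2.22891707e-01] [ 1.28354556 -5.63594396  8.6143999 ] 0.054986200797302986
```

{"fn": "play_rows", "kwargs": {"plan": [[[0.48, -0.02, 0], [0, 0, 0], 0.2], [[0.48, 0, 0], [0, 0, 0], 0.2], [[0.48, 0, 0], [0, 0, 0], 0.2], [[0.48, 0, 0], [0, 0, 0], 0.2], [[0.48, 0, 0], [0, 0, 0], 0.2], [[0.48, 0, 0], [0, 0, 0], 0.2], [[0, 0, 0], [0, 0, 0], 0.2], [[0, 0, 0], [0, 0, 0], -0.52], [[0, 0, 0], [0, 0, 0], -0.52], [[0, 0, 0], [0, 0, 0], -0.52]]}}

```text
clock: 15.18
position: [0.6104, -0.0415, 0.0178]
tool_rot: [-3.142, 0.0, 0.224]
force: [0.5, -0.2, -0.1]
grip_width: 0.0651
finger_force: 0.0
```

```bash
python3 st.py
```

```text
clock 15.175 tcp bin mm [-75.9   0.6] z 0.01775672052053455 [-3.14152199e+00  1.94540774e-04  2.23668011e-01] [ 0.51968848 -0.15984218 -0.0700655 ] 0.06507758522803164
```

{"fn": "play_rows", "kwargs": {"plan": [[[0, 0, -0.5], [0, 0, 0], -0.52], [[0, 0, -1], [0, 0, 0], -0.52], [[-1, 0, -0.5], [0, 0, 0], 0.4], [[-1, 0, 0], [0, 0, 0], 0.4], [[-1, 0, 0], [0, 0, 0], 0.4], [[-1, 0, 0], [0, 0, 0], 0.4], [[0, 0, 0], [0, 0, 0], 0.4]]}}

```text
clock: 16.05
position: [0.512, -0.0644, 0.0687]
tool_rot: [-3.141, -0.0, 0.222]
force: [0.6, 0.0, 0.5]
grip_width: 0.0255
finger_force: 0.0
```

```bash
python3 st.py
cat > look.py <<'E'
from fit import *
import sys
f=grab_frame("top"); im=f["pixels"]
if len(sys.argv)>1: cv2.imwrite("pics/"+sys.argv[1],cv2.resize(im[:,:,::-1][130:330,220:420],(600,600)))
hsv=cv2.cvtColor(im,cv2.COLOR_RGB2HSV)
m=((hsv[...,0]<22)&(hsv[...,1]>120)&(hsv[...,2]>60)).astype(np.uint8)
x,y,w=.6845,-.0253,.224;c_,s_=np.cos(w),np.sin(w)
for c in cv2.findContours(m,cv2.RETR_EXTERNAL,cv2.CHAIN_APPROX_NONE)[0]:
    if cv2.contourArea(c)<80: continue
    fill=np.zeros(m.shape,np.uint8);cv2.drawContours(fill,[c],-1,1,-1)
    X=world(f,fill>0);X=X[(X[:,2]>.021)&(X[:,2]<.03)]
    if len(X)<50: continue
    (tx,ty),r=cv2.minEnclosingCircle(X[:,:2].astype(np.float32)); q=X.mean(0)
    d=q[:2]-[x,y];e=np.array([tx,ty])-[x,y]
    print("roll",np.round([tx,ty,2*r],4),"bin mm",np.round([1e3*(c_*d[0]+s_*d[1]),1e3*(-s_*d[0]+c_*d[1])],1),np.round([1e3*(c_*e[0]+s_*e[1]),1e3*(-s_*e[0]+c_*e[1])],1))
p,c,n,I=fitbin(f,[x,y,w,float(sys.argv[2]) if len(sys.argv)>2 else 2.2,.018]); print(np.round(p,4),c)
E
python3 look.py top3.png
```

```text
clock 16.05 tcp bin mm [-176.9    0.2] z 0.06867777880920349 [-3.14114397e+00 -6.12154078e-05  2.22093703e-01] [0.61182526 0.02489759 0.47649105] 0.025544897801420014
roll [ 0.4315 -0.323   0.0641] bin mm [-312.5 -233.7] [-312.8 -234.1]
roll [0.4391 0.327  0.0392] bin mm [-160.7  397.3] [-161.  398.]
roll [ 0.6206 -0.0268  0.0419] bin mm [-60.9  15.3] [-62.7  12.7]
[ 0.6845 -0.0255  0.231   2.2622  0.0181] 33.56085471839145
```

View pics/top3.png

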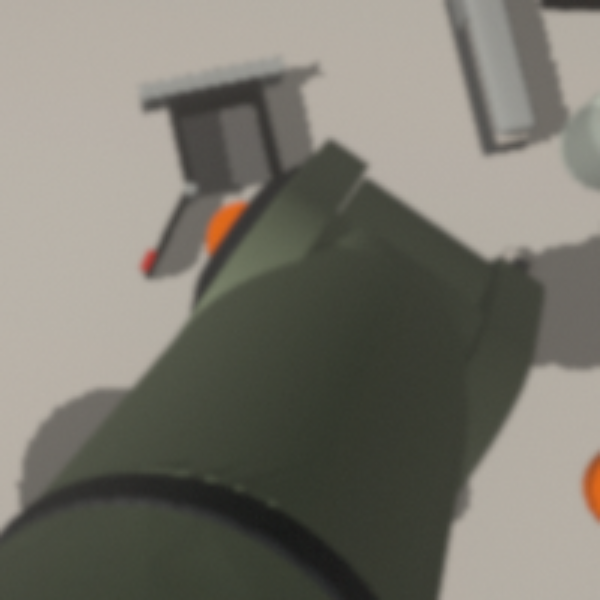

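The bin is untouched, the flap is still open, and roll56 is in front of the mouth at (228,230), partly hidden by the arm. I check it with the scene camera.

```bash
cat > scn.py <<'E'
from h import *
import sys
f=grab_frame("scene");im=f["pixels"]
if len(sys.argv)>1: cv2.imwrite("pics/"+sys.argv[1],cv2.resize(im[:,:,::-1][140:300,190:350],(600,600)))
x,y,w=.6845,-.0253,.224;c_,s_=np.cos(w),np.sin(w)
b=lambda q:np.c_[1e3*(c_*(q[:,0]-x)+s_*(q[:,1]-y)),1e3*(-s_*(q[:,0]-x)+c_*(q[:,1]-y)),q[:,2]*1e3]
X=world(f,np.ones(im.shape[:2],bool));B=b(X)
v,u=np.nonzero(f["depth"]>0);hsv=cv2.cvtColor(im,cv2.COLOR_RGB2HSV)[v,u]
o=(hsv[:,0]<22)&(hsv[:,1]>100)&(abs(B[:,1])<60)&(B[:,0]>-150)&(B[:,0]<40)
T=B[o&(B[:,2]>20)]
print("roll top",len(T),np.round([T.min(0),T.max(0),(T.min(0)+T.max(0))/2],1).tolist(), "circle",cv2.minEnclosingCircle(T[:,:2].astype(np.float32)))
W=B[(B[:,2]>32)&(B[:,2]<42)&(B[:,0]>-30)&(B[:,0]<25)]
for s,(a,c) in {"L":(25,42),"R":(-42,-25)}.items():
    q=W[(W[:,1]>a)&(W[:,1]<c)]; print(s,len(q),np.round(np.percentile(q[:,1],[3,50,97]),1))
E
python3 scn.py scn1.png
```

```text
roll top 247 [[-104.7, -31.6, 20.0], [-31.8, 27.2, 36.6], [-68.2, -2.2, 28.3]] circle ((-64.58523559570312, -8.169014930725098), 40.32489776611328)
L 47 [28.8 31.1 34.2]
R 46 [-36.8 -34.6 -31.5]
```

View pics/scn1.png

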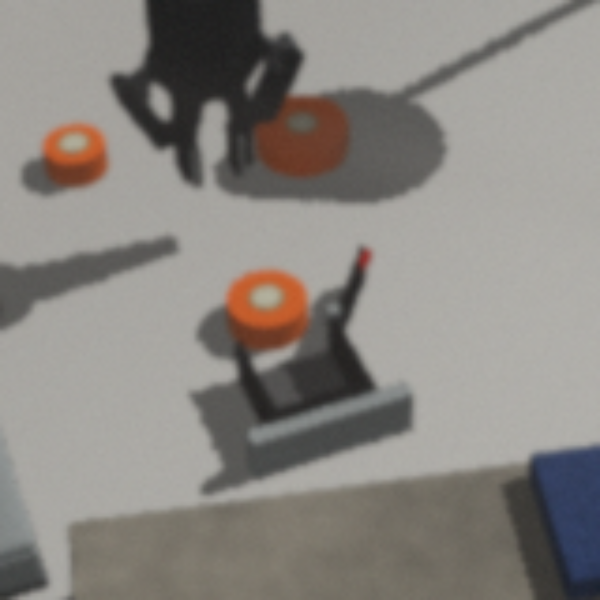

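Roll56 lies squarely before the mouth at (268,300), with the flap swung out to its left as seen from the robot. Compared with the walls in the same picture, it is centred to under 1 mm. Now I push it with both fingers behind it as a cradle.

{"fn": "play_rows", "kwargs": {"plan": [[[0, 0, 0.65], [0, 0, 0], 0.62], [[0, 0, 0.65], [0, 0, 0], 0.62], [[0, 0, 0.65], [0, 0, 0], 0.62], [[0, 0, 0], [0, 0, 0], 0.62], [[0.6, 0, 0], [0, 0, 0], 0.62], [[0.6, 0, 0], [0, 0, 0], 0.62], [[0.4, 0, 0], [0, 0, 0], 0.62], [[0.4, 0, 0], [0, 0, 0], 0.62], [[0.4, 0, 0], [0, 0, 0], 0.62], [[0.4, 0, 0], [0, 0, 0], 0.62], [[0.4, 0, 0], [0, 0, 0], 0.62], [[0.4, 0, 0], [0, 0, 0], 0.62], [[0.4, 0, 0], [0, 0, 0], 0.62], [[0.4, 0, 0], [0, 0, 0], 0.62], [[0.4, 0, 0], [0, 0, 0], 0.62], [[0.2, 0, 0], [0, 0, 0], 0.62], [[0, 0, 0], [0, 0, 0], 0.62]]}}

```text
clock: 18.27
position: [0.6351, -0.0362, 0.019]
tool_rot: [3.141, -0.0, 0.224]
force: [0.1, -0.7, -0.7]
grip_width: 0.0164
finger_force: 0.0
```

```bash
python3 st.py; python3 scn.py scn2.png
```

```text
clock 18.275 tcp bin mm [-50.6   0.3] z 0.018969133463294884 [ 3.14141654e+00 -9.55802614e-05  2.23700741e-01] [ 0.12911653 -0.73172779 -0.6795769 ] 0.01640810544379252
roll top 311 [[-39.9, -32.8, 20.2], [33.6, 29.8, 39.5], [-3.2, -1.5, 29.9]] circle ((-3.0911941528320312, -7.160401344299316), 39.81864547729492)
L 46 [28.7 30.7 34. ]
R 49 [-36.9 -34.7 -31.5]
```

View pics/scn2.png

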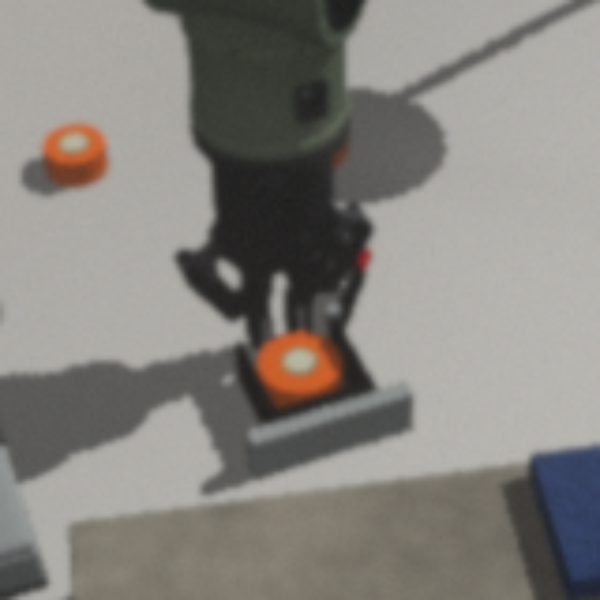

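{"fn": "play_rows", "kwargs": {"plan": [[[0.12, 0, 0], [0, 0, 0], 0.62], [[0.12, 0, 0], [0, 0, 0], 0.62], [[0.12, 0, 0], [0, 0, 0], 0.62], [[0, 0, 0], [0, 0, 0], 0.62], [[0, 0, 0], [0, 0, 0], 0.62], [[-0.5, 0, 0], [0, 0, 0], 0.62], [[-0.7, 0, 0], [0, 0, 0], 0.62], [[-0.7, 0, -0.5], [0, 0, 0], 1], [[0, 0, -1], [0, 0, 0], 1], [[0, 0, -1], [0, 0, 0], 1], [[0, -1, -0.5], [0, 0, 0], 1], [[0.25, -1, 0], [0, 0, 0], 1], [[0.5, -1, 0], [0, 0, 0], 1], [[0.5, -1, 0], [0, 0, 0], 1], [[0, 0, 0], [0, 0, 0], 1], [[0, 0, 0], [0, 0, 0], 1]]}}

```text
clock: 20.32
position: [0.605, 0.0589, 0.094]
tool_rot: [3.141, 0.0, 0.223]
force: [-0.3, -0.2, -0.6]
grip_width: 0.0002
finger_force: 0.0
```

```bash
python3 st.py; python3 scn.py; python3 look.py top4.png
```

```text
clock 20.325 tcp bin mm [-58.8  99.7] z 0.09404352497655191 [3.14132313e+00 3.79338364e-04 2.22959738e-01] [-0.31004023 -0.17928816 -0.5696161 ] 0.00016567315099577992
roll top 290 [[-70.7, -32.6, 20.4], [35.6, 46.3, 177.4], [-17.5, 6.8, 98.9]] circle ((-19.299617767333984, 9.264883041381836), 62.89969253540039)
L 47 [28.6 31.  34.3]
R 48 [-37.1 -34.8 -31.6]
roll [ 0.4239 -0.1648  0.0478] bin mm [-285.2  -78. ] [-285.1  -78.2]
roll [ 0.4317 -0.323   0.0638] bin mm [-312.3 -233.8] [-312.6 -234.1]
roll [0.4286 0.0093 0.0696] bin mm [-242.    90.8] [-241.9   90.6]
roll [ 0.682  -0.0253  0.056 ] bin mm [-6.7 -5.1] [-2.5  0.6]
[ 6.8760e-01 -2.4300e-02  2.8090e-01  2.3099e+00  4.0000e-04] 241.69822387729323
```

View pics/top4.png

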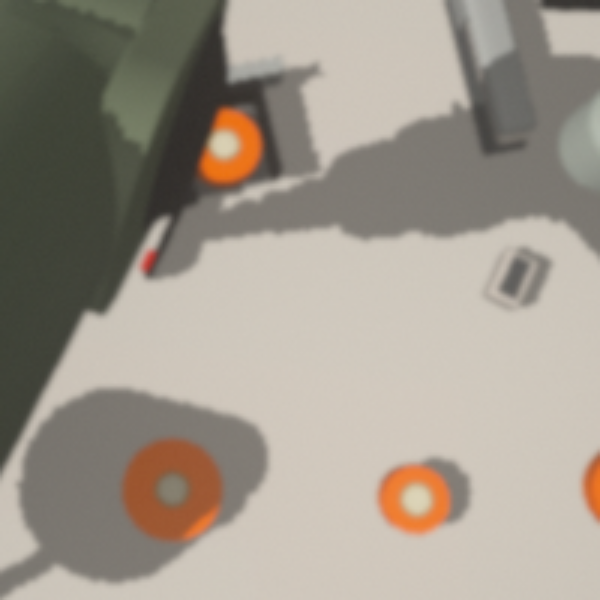

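Roll56 is seated at bin (-2.5, 0.6) mm, seen at (225,146), and the other rolls are unmoved. Now I shut the flap from outside.

{"fn": "play_rows", "kwargs": {"plan": [[[0, 0, 0.75], [0, 0, 0], 1], [[0, 0, 0.75], [0, 0, 0], 1], [[0, 0, 0.75], [0, 0, 0], 1], [[0, 0, 0.7], [0, 0, 0], 1], [[-0.33, 0.53, 0], [0, 0, 0], 1], [[-0.33, 0.53, 0], [0, 0, 0], 1], [[-0.33, 0.53, 0], [0, 0, 0], 1], [[-0.05, 0.49, 0], [0, 0, 0], 1], [[-0.05, 0.49, 0], [0, 0, 0], 1], [[-0.05, 0.49, 0], [0, 0, 0], 1], [[0.24, 0.48, 0], [0, 0, 0], 1], [[0.24, 0.48, 0], [0, 0, 0], 1], [[0.32, 0.19, 0], [0, 0, 0], 1], [[0.32, 0.19, 0], [0, 0, 0], 1], [[0.32, 0.19, 0], [0, 0, 0], 1], [[0.1, 0, 0], [0, 0, 0], 1], [[0.1, 0, 0], [0, 0, 0], 1], [[0, 0, 0], [0, 0, 0], 1]]}}

```text
clock: 22.68
position: [0.6407, -0.0505, 0.02]
tool_rot: [-3.141, 0.005, 0.223]
force: [-19.9, -5.4, 12.5]
grip_width: -0.0001
finger_force: 9.9
```

```bash
python3 st.py
```

```text
clock 22.675 tcp bin mm [-48.4 -14.9] z 0.02000861965241537 [-3.1409017   0.00536528  0.22250835] [-19.85017782  -5.38689945  12.51547627] -6.335266880345184e-05
```

{"fn": "play_rows", "kwargs": {"plan": [[[-0.6, 0, 0], [0, 0, 0], 1], [[-0.8, 0, 0], [0, 0, 0], 1], [[0, 0, -1], [0, 0, 0], 1], [[0, 0, -1], [0, 0, 0], 1], [[0, 0, -1], [0, 0, 0], 1], [[-0.5, -1, -0.5], [0, 0, 0], 1], [[-0.5, -1, 0], [0, 0, 0], 1], [[-0.5, -1, 0], [0, 0, 0], 1], [[-0.5, -1, 0], [0, 0, 0], 1], [[-0.5, -1, 0], [0, 0, 0], 1], [[-0.5, -1, 0], [0, 0, 0], 1], [[0, 0, 0], [0, 0, 0], 1], [[0, 0, 0], [0, 0, 0], 1]]}}

```text
clock: 24.3
position: [0.5034, 0.0723, 0.108]
tool_rot: [3.141, -0.001, 0.224]
force: [0.6, -0.2, -0.0]
grip_width: 0.0001
finger_force: 0.0
```

```bash
python3 st.py; python3 look.py top5.png 0.1
```

```text
clock 24.3 tcp bin mm [-154.9  135.4] z 0.10802476910987631 [ 3.14131389e+00 -7.60794297e-04  2.23628713e-01] [ 0.62749721 -0.15357312 -0.00726658] 5.32878688539475e-05
roll [ 0.4236 -0.1656  0.049 ] bin mm [-285.2  -78.3] [-285.5  -78.9]
roll [ 0.4316 -0.3233  0.0638] bin mm [-312.4 -233.6] [-312.7 -234.3]
roll [0.4288 0.0101 0.0709] bin mm [-241.9   90.9] [-241.5   91.3]
roll [ 0.6821 -0.0253  0.0558] bin mm [-2.8  1. ] [-2.3  0.5]
[ 0.6847 -0.0252  0.225   0.0049  0.0175] 44.266752037250136
```

View pics/top5.png

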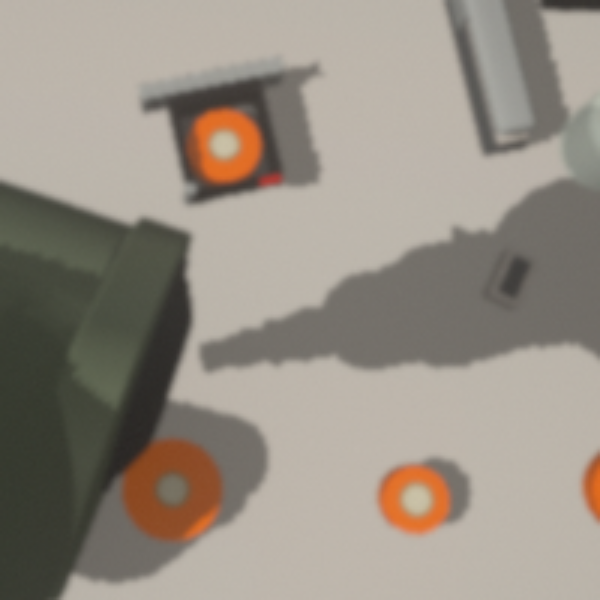

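The flap is shut (fitted angle 0.005 rad, red tab at (270,180)), roll56 sits inside at (225,146), and the arm is clear.

```bash
python3 -c "
from workcell import bot
print(bot.job_done())"
```

```text
the job is handed in; nothing more can be done
None
```

The 56 mm roll is in the bin at bin-frame (-2.3, 0.5) mm and the flap measures shut (0.005 rad); the rolls visible in the last picture had not moved, and the job is handed in at about 24 s, with no verdict returned.

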